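# Load a gauze carton into the covered dispenser with fingertips only

## Robot

A 6-joint arm with a two-finger parallel gripper is mounted at the origin on a cart in front of the work surface, level with it; the furniture and walls round the work are solid. World frame = base frame: x ahead of the robot, y to its left, z up, the work surface at z = 0. Lengths are in mm, angles in rad, forces in N, time in s.
With the tool pointing down it reaches from about 375 to 925 mm from the base axis. Payload 5.7 kg.
Tool frame: the origin (TCP) lies at the centre of the arm's flange, where the gripper is bolted on; the fingertips stand 182 mm ahead of it and the grasp point (between the pads) lies 163 mm ahead of it; z points along the fingers, y is the line along which they close (so a half turn about z gives the same grasp; the last joint's range is limited). The gripper opens to 88 mm and grips with 3 to 60 N. Pads are 20 mm wide; open, the fingers measure 115 mm over their backs; the gripper's body (75 mm by 178 mm) begins 61 mm behind the grasp point.
Start: joints at [-1.223, 0.359, 1.51, -0, 1.272, -0.115], TCP at [267.86, -536.876, 404.623] pointing down, gripper open.
Joint ranges: [-2.97, 2.97], [-1.01, 2.36], [0.21, 2.38], [-0.96, 4.11], [0.2, 2.71], [-2.98, 2.98]. Speed limits (rad/s): [2.39, 2.39, 3.14, 3.14, 3.14, 3.14].

## Interface

Orientations are given as a unit quaternion [w, x, y, z].
In Python, from workcell import r gives the robot as it stands.
- The arm moves only by the tool arm_command, never from a script. Its argument "series" is a list of rows, each a list of 7 numbers: the shift along the tool's x, y, z normalised to -1 to 1, where 1 is 0.8 m, then the turn, a rotation vector about the tool's x, y, z normalised to -1 to 1, where 1 is pi/2 rad, then the opening, from 0 (shut) to 1 (fully open). In form: [[dx, dy, dz, rx, ry, rz, hand], ...]. A call has 1 to 12 rows; each row is the pose to reach, as a shift and turn from the pose commanded when the call began, along the tool's axes at that moment; what a row does not reach only later rows make up. A row lasts 1/10 s, in which the tool goes at most 50 mm and 8.59 degrees, less where a joint would pass 70% of its speed; a pose out of reach is approached as far as the arm can. A call with a number of a shift or a turn outside -1 to 1 is refused whole. A call with a gripper value outside its range is refused whole. The fingers move at their own pace and stop on an object; "squeeze" is the grip in N (left out, the last holds). Time passes only in rows, so rows that repeat a pose let the fingers close. It gives the time, the measured TCP pose, the force, the opening and the grip force at its end, in the units of the state.
- r.state(): the state, without advancing time (a new reading comes with each control period).
- r.grab_frame(name): name is "scene" or "top" or "wrist"; returns a dict with "pixels" (400x640x3 uint8, red, green, blue), "fx", "fy", "cx", "cy" (pixels), "rvec" (rotation vector, rad) and "tvec" (3), from world to camera coordinates, as OpenCV has them; the wrist camera has in their place "T_tool_cam" (4x4, takes a point from camera to tool coordinates, whose origin is the TCP and whose axes are the flange's). Camera axes: x right, y down, z forward; pixel columns grow to the right and rows downward; lengths in mm; the calibration is good to about 2 mm. A picture is of the moment at which its call begins: read the wrist's pose just before it. There is no depth.
- r.finish_job(): hands the job in; it is judged then, once.
The state is a dict: "t": time; "joints": joint angles; "joint_velocities": joint speeds; "joint_torque": joint torques, N m; "tool_pos": TCP position; "orientation": TCP orientation; "contact_force": force on the tool from outside, world axes, zero at the start; "moment": the same for the moment, N m; "grip_width": opening from 0.0 (shut) to 1.0 (fully open); "grip_force": force on a finger pad.
Only numpy, scipy, OpenCV 4.12 (cv2) and the standard library are available. Lean on these libraries where they do the work, as an engineer would, in place of code of your own. Each camera call takes 0.05 s, during which the arm holds its last target. There are 200 camera calls.

## Task

Load the gauze carton into the small light-grey dispenser without picking anything up: push the standing carton near its top with the fingertips so that it topples flat onto the dark liner between the dispenser's side walls, then push its end until it is fully home against the back wall, and swing the dust cover over and shut. The carton must not be lifted, and the two bottles, the plaster cast, the dish and the steel tray standing around stay where they are.

Things in the scene. Friction and masses are not known exactly. Their poses are not given: they have to be found in the camera images.
- dispenser: Light-grey carton dispenser fixed to the worktop. Origin on the worktop under the middle of the bay's mouth; x is level and points into the bay (the way the carton topples and slides), y across, z up. Base plate 6 mm thick, 94 mm wide, x = -81 to 105 mm. A dark liner marks the bay's floor, x = 0 to 98 mm, between side walls (inner faces y = +-40 mm, tops at z = 30 mm).
- bay_back (a point): foot of the back wall's inner face, mid-width: dispenser frame (98, 0, 6) mm; the back wall is 5 mm thick, its top at z = 46 mm. Behind it the worktop is clear of tall things for at least 90 mm.
- tongue_end (a point): free end of the loading tongue, the flat part of the base plate before the mouth: dispenser frame (-81, 0, 6) mm.
- cover_hinge (a point): middle of the cover's hinge axis on top of the back wall: dispenser frame (102.5, 0, 48) mm; the axis runs along the dispenser's y.
- cover (a joint): angle of the smoke-grey dust cover, rad: 0 shut, 1.57 upright, 1.95 fully open, leaning back from the bay. A 60 g lid, 90 mm wide, 107 mm from hinge to front, its top at z = 50 mm when shut, 4 mm thick. Damped: pushed from behind to some 25 degrees past upright, towards the mouth, it falls shut by itself in about 2 s; nearer upright it stays.
- cover_tab (a point): small finger tab at the middle of the cover's front edge, 112 mm from the hinge axis (it ends at 119 mm, so up to 167 mm above the worktop when upright). A skirt reaches 32 mm from this edge on the cover's inner side; shut, it hangs before the carton's end, so it only closes when the carton is home.
- gauze_carton: Carton of gauze squares, 94 x 62 x 36 mm, 35 to 65 g. Origin: centre of its 94 x 62 underside; x along the 94 mm, y along the 62 mm, z through the 36 mm thickness. It starts standing on end on the tongue (x up, top at world z = 100 mm), underside to the bay and 23 to 39 mm before the mouth. It tips past balance at 21 degrees. Home it lies flat, z up, origin at dispenser x = 51 mm.
- carton_foot (a point): middle of the carton's leading bottom edge, about which it topples: (-47, 0, 0) mm in the carton's frame; 6 mm above the worktop, and it stays down there while the carton is only pushed.
- drop_bottle: small white dropper bottle with a blue cap, 26 mm across, 68 mm tall, standing beside the dispenser; origin under its centre. Leave alone.
- bond_bottle: small dark dropper bottle, 26 mm across, 68 mm tall, standing near the other one; origin under its centre. Leave alone.
- study_cast: plaster study cast, 58 x 64 x 28 mm; origin under its centre. Leave alone.
- dish: small clear dappen dish, 31 mm across, 26 mm tall, beside the dispenser; origin under its centre. Leave alone.
- steel_tray: perforated steel impression tray, 85 x 79 x 18 mm; origin under its centre. Leave alone.

How it is judged:
By the outcome, as a careful person would: the job done as asked, in the order asked, and still so for the second after the job is handed in, with the robot touching nothing.
It also fails if it takes over 54 s, if anything falls off the work surface, if the arm or the gripper's body presses on something with over 40 N, if the wrist force passes 120 N, or if a joint passes its speed limit or range.

## Working session

There is one attempt and no reset: what is moved stays moved. The work goes in short steps, Python scripts to look and compute and a tool call to move; the robot and the scene stay as the last step left them, time stands still between calls to the robot, and variables do not carry over. Pictures are saved under pics/ and viewed, at most 12 in all, crops included, and the job is handed in when it is done.

Besides the shell and the picture viewer there is one more tool, called after "Call:" as name(argument=value, ...), one argument or row to a line, values as JSON. arm_command: Moves the arm, as the interface text tells. Scaled input: -1 to 1 covers 0.8 m each way for a shift and pi/2 rad each way for a turn. Its arguments: {"type":"object","properties":{"series":{"type":"array","items":{"type":"array","items":{"type":"number"}}},"squeeze":{"type":"number"}},"required":["series"]}

```bash
mkdir -p pics; ls; python3 - <<'E'
from workcell import r
import cv2,pickle
s=r.state();print(s)
for n in("scene","top"):
    f=r.grab_frame(n);pickle.dump(f,open(n+".pkl","wb"));cv2.imwrite(f"pics/{n}0.png",f["pixels"][:,:,::-1])
    print(n,f["fx"],f["rvec"],f["tvec"])
E
```

```text
pics
{'t': 0.0, 'joints': array([-1.22310305e+00,  3.59466204e-01,  1.51140730e+00, -2.33245227e-05,
        1.27249425e+00, -1.15116052e-01]), 'joint_velocities': array([-1.99147344e-03,  9.50191282e-05, -5.35660971e-04, -3.76128945e-04,
        4.87693378e-04,  2.39142402e-03]), 'joint_torque': array([ 4.18487607e-04, -5.15380168e+01, -2.70726818e+01,  6.74082362e-02,
        3.48512828e-02, -1.23699429e-04]), 'tool_pos': array([ 267.73693849, -536.55476557,  403.84196957]), 'orientation': array([-8.80263211e-04,  9.73344030e-01,  2.29348231e-01, -1.14048477e-04]), 'contact_force': array([ 0.32885769,  0.91399376, -0.85728068]), 'moment': array([-0.03859708, -0.03428798, -0.00058233]), 'grip_force': 0.0, 'grip_width': 1.0002993936020719}
scene 370.3970173627839 [ 1.94545321 -0.93508082  0.54688353] [-429.96348707  225.45141619  711.22528698]
top 476.5104776242029 [ 2.13768101 -2.17296432  0.15962617] [-136.59246087  507.89999658 1582.7455796 ]
```

View pics/scene0.png

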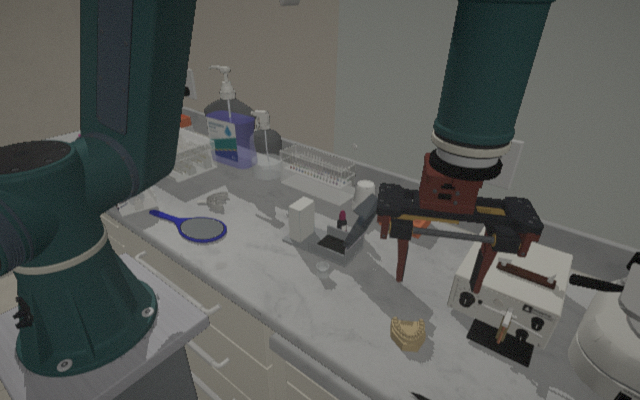

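View pics/top0.png

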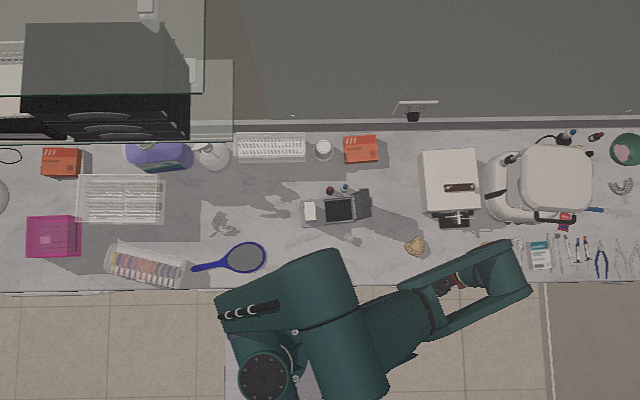

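Scene view: the white carton stands at about (300,220), with the dispenser and its open cover at (345,235). Top view: carton at (309,211), dark liner at (340,209), cover leaning back at about (363,205). The bay points right, roughly world -y. Next I'll enlarge both.

```bash
cat > h.py <<'E'
import numpy as np,cv2,pickle
def K(f): return np.array([[f["fx"],0,f["cx"]],[0,f["fy"],f["cy"]],[0,0,1.]])
def ray(f,uv,R=None,c=None):
    if R is None:
        Rw=cv2.Rodrigues(np.array(f["rvec"],float))[0];R=Rw.T;c=-Rw.T@np.array(f["tvec"],float)
    d=R@np.linalg.solve(K(f),[uv[0],uv[1],1.]);return c,d
def onz(f,uv,z,R=None,c=None):
    c,d=ray(f,uv,R,c);return c+d*(z-c[2])/d[2]
def proj(f,P): return cv2.projectPoints(np.array(P,float).reshape(-1,3),np.array(f["rvec"],float),np.array(f["tvec"],float),K(f),None)[0].reshape(-1,2)
E
python3 - <<'E'
from h import *
t=pickle.load(open("top.pkl","rb"));s=pickle.load(open("scene.pkl","rb"))
a=cv2.resize(t["pixels"][175:250,290:385],None,fx=8,fy=8,interpolation=cv2.INTER_CUBIC)
cv2.imwrite("pics/t1.png",a[:,:,::-1])
b=cv2.resize(s["pixels"][180:290,270:400],None,fx=5.4,fy=5.4,interpolation=cv2.INTER_CUBIC)
cv2.imwrite("pics/s1.png",b[:,:,::-1])
g=cv2.cvtColor(t["pixels"],cv2.COLOR_RGB2GRAY)
m=np.zeros_like(g);m[185:235,318:362]=(g[185:235,318:362]<60)
for c in cv2.findContours(m,0,1)[0]:
    if cv2.contourArea(c)>60:
        rc=cv2.minAreaRect(c);print(rc);[print(onz(t,p,6).round(1)) for p in cv2.boxPoints(rc)]
m=np.zeros_like(g);m[190:230,295:322]=g[190:230,295:322]>215
for c in cv2.findContours(m,0,1)[0]:
    if cv2.contourArea(c)>40:
        rc=cv2.minAreaRect(c);print(rc);[print(onz(t,p,100).round(1)) for p in cv2.boxPoints(rc)]
E
```

```text
((338.0281066894531, 210.04495239257812), (20.289146423339844, 25.45624351501465), 84.5596694946289)
[ 510.4 -184.8    6. ]
[ 517.4 -272.7    6. ]
[ 447.1 -277.4    6. ]
[ 440.1 -190.     6. ]
```

View pics/t1.png

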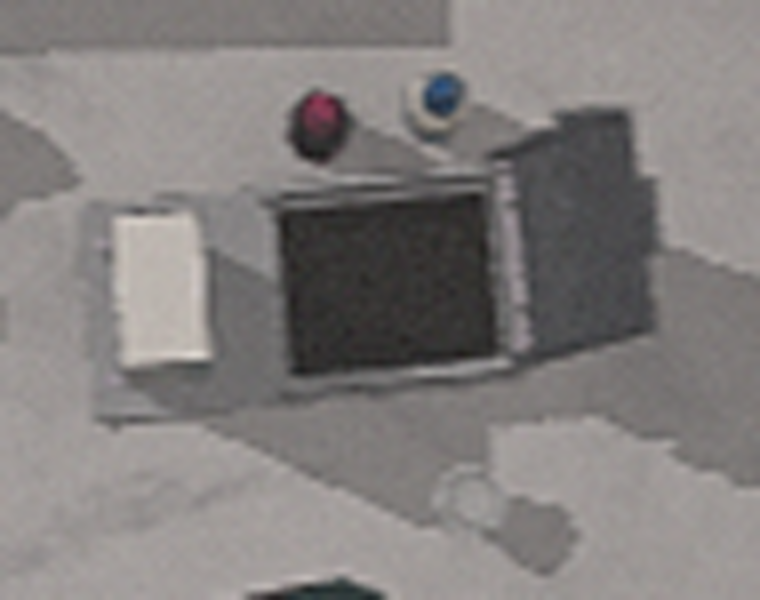

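View pics/s1.png

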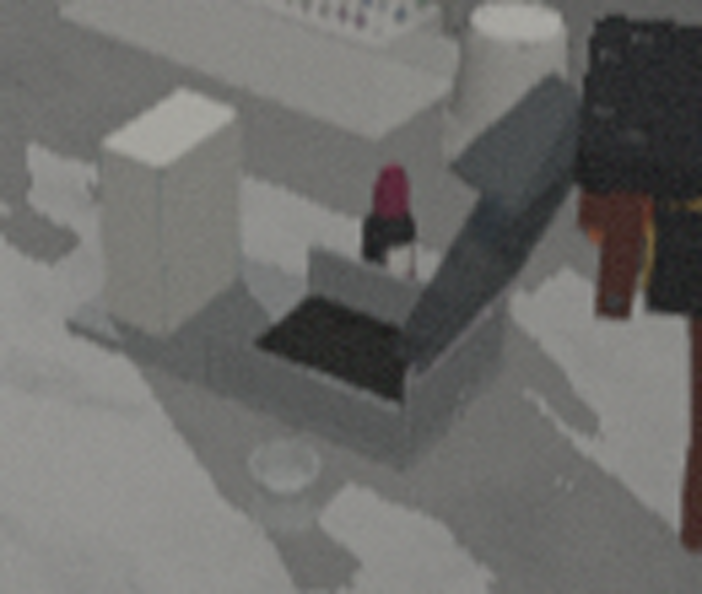

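The enlarged top crop gives liner corners at about (280,208), (490,193), (500,358), (290,376), and carton top corners at (115,213), (198,210), (208,360), (120,365). The tongue end runs from (83,203) to (98,422). The bottles are at (318,125) and (435,105), above the bay, and the dish is at (470,498), below it. I'll turn these into poses.

```bash
python3 - <<'E'
from h import *
t=pickle.load(open("top.pkl","rb"))
def P(u,v,z): return onz(t,((u+.5)/8-.5+290,(v+.5)/8-.5+175),z)
L=[P(*p,6) for p in[(280,208),(490,193),(500,358),(290,376)]]
print("liner",np.round(L,1)); print([np.linalg.norm(L[i]-L[i-1]).round(1) for i in range(4)])
T=[P(83,203,6),P(98,422,6)]; print("tongue",np.round(T,1),np.linalg.norm(T[0]-T[1]))
C=[P(*p,100) for p in[(115,213),(198,210),(208,360),(120,365)]]
print("carton",np.round(C,1),[np.linalg.norm(C[i]-C[i-1]).round(1) for i in range(4)])
m=(L[0]+L[3])/2;b=(L[1]+L[2])/2;te=(T[0]+T[1])/2
d=b-te;yaw=np.arctan2(d[1],d[0]);print("mouth",m,"back",b,"tongue",te,"yaw",yaw,np.linalg.norm(d[:2]))
ex=np.array([np.cos(yaw),np.sin(yaw),0]);ey=np.array([-ex[1],ex[0],0])
o=(m+b-49*0)/2-ex*49; o2=te+81*ex; o=(o*2+o2)/3;o[2]=0;print("origin",o,o2)
for c in C+[sum(C)/4]: print("carton disp",((c-o)@ex).round(1),((c-o)@ey).round(1))
dd=(C[1]+C[2]-C[0]-C[3]);print("carton yaw",np.arctan2(dd[1],dd[0])); dd=C[0]-C[3];print(np.arctan2(dd[1],dd[0])-np.pi/2)
for n,p in dict(bond=P(318,125,34),drop=P(435,105,34),dish=P(470,498,13)).items(): print(n,p.round(),((p-o)@ex).round(),((p-o)@ey).round())
pickle.dump((o,yaw),open("disp.pkl","wb"))
E
```

```text
liner [[ 512.4 -185.4    6. ]
 [ 517.6 -276.5    6. ]
 [ 445.8 -278.8    6. ]
 [ 439.4 -188.2    6. ]]
[np.float64(73.0), np.float64(91.2), np.float64(71.8), np.float64(90.8)]
tongue [[ 516.  -100.2    6. ]
 [ 421.  -105.4    6. ]] 95.12755901091191
carton [[ 498.3 -114.7  100. ]
 [ 499.  -148.5  100. ]
 [ 437.6 -151.5  100. ]
 [ 436.1 -115.8  100. ]] [np.float64(62.2), np.float64(33.8), np.float64(61.5), np.float64(35.7)]
mouth [ 475.93547651 -186.79395855    6.        ] back [ 481.6603725  -277.62454005    6.        ] tongue [ 468.45669069 -102.81499741    6.        ] yaw -1.4954076611560394 175.30748247742923
origin [ 474.92404868 -183.42726082    0.        ] [ 474.55738994 -183.58492664    6.        ]
carton disp -66.8 28.5
carton disp -33.0 26.7
carton disp -34.7 -34.8
carton disp -70.4 -33.6
carton disp -51.2 -3.3
carton yaw -1.5396724043705632
-1.5526714724474397
bond [ 544. -201.   34.] 23.0 68.0
drop [ 552. -251.   34.] 74.0 72.0
dish [ 385. -264.   13.] 73.0 -95.0
```

```bash
cat >> h.py <<'E'
from scipy.spatial.transform import Rotation as Ro
def tool(s):
    q=np.array(s["orientation"]);return Ro.from_quat(q[[1,2,3,0]]),np.array(s["tool_pos"])
def goal(x,y,ztip,dyaw=0):
    "tool down, tool -x along dispenser x (turned dyaw), axis at dispenser x,y"
    o,yaw=pickle.load(open("disp.pkl","rb"))
    p=o+Ro.from_euler("z",yaw).apply([x,y,0]);p[2]=ztip+182
    return Ro.from_euler("z",yaw+np.pi+dyaw)*Ro.from_euler("x",np.pi),p
def rows(s,*gs):
    R,p=tool(s)
    for g in gs:
        G,t=goal(*g);print(g,np.round(np.r_[R.inv().apply(t-p)/800,(R.inv()*G).as_rotvec()/(np.pi/2)],4).tolist())
def where(s):
    o,yaw=pickle.load(open("disp.pkl","rb"));R,p=tool(s)
    v=Ro.from_euler("z",-yaw).apply(p-o);return v[:2].round(1),(p[2]-182).round(1),Ro.as_euler(R,"xyz").round(4)
E
python3 - <<'E'
from h import *
from workcell import r
s=r.state();f=r.grab_frame("wrist");print(f["T_tool_cam"],f["fx"])
rows(s,(-110,0,200),(-130,0,200))
E
```

```text
[[ 8.78024426e-04 -9.69893322e-01 -2.43528590e-01  6.61121416e+01]
 [ 9.99999542e-01  9.44053166e-04 -1.54424731e-04 -5.65550942e-01]
 [ 3.79679451e-04 -2.43528343e-01  9.69893707e-01  2.08400673e+01]
 [ 0.00000000e+00  0.00000000e+00  0.00000000e+00  1.00000000e+00]] 339.9564782349099
(-110, 0, 200) [0.4807, -0.4067, 0.0281, -0.0008, -0.0007, -0.7534]
(-130, 0, 200) [0.4902, -0.4298, 0.0282, -0.0008, -0.0007, -0.7534]
```

Call:
arm_command(
  series=[
    [0.475, -0.384, 0.028, 0, 0, -0.753, 0.35],
    [0.475, -0.384, 0.028, 0, 0, -0.753, 0.35],
    [0.475, -0.384, 0.028, 0, 0, -0.753, 0.35],
    [0.475, -0.384, 0.028, 0, 0, -0.753, 0.35],
    [0.475, -0.384, 0.028, 0, 0, -0.753, 0.35],
    [0.475, -0.384, 0.028, 0, 0, -0.753, 0.35],
    [0.475, -0.384, 0.028, 0, 0, -0.753, 0.35],
    [0.475, -0.384, 0.028, 0, 0, -0.753, 0.35],
    [0.475, -0.384, 0.028, 0, 0, -0.753, 0.35],
    [0.475, -0.384, 0.028, 0, 0, -0.753, 0.35],
    [0.475, -0.384, 0.028, 0, 0, -0.753, 0.35],
    [0.475, -0.384, 0.028, 0, 0, -0.753, 0.35],
  ],
)

```text
t: 1.35
tool_pos: [470.8, -91.6, 382.1]
orientation: [-0.0, 0.679, 0.734, -0.0]
contact_force: [0.5, 0.9, 0.0]
grip_width: 0.347
grip_force: 0.0
```

```bash
python3 - <<'E'
from h import *
from workcell import r
s=r.state();f=r.grab_frame("wrist");pickle.dump((s,f),open("w1.pkl","wb"))
print(s["t"],where(s),s["grip_width"],s["contact_force"])
cv2.imwrite("pics/w1.png",f["pixels"][:,:,::-1])
E
```

```text
1.35 (array([-91.9,   2.8]), np.float64(200.1), array([-3.1409e+00,  1.0000e-04,  1.6484e+00])) 0.3469849222735968 [0.48880061 0.922605   0.03350504]
```

View pics/w1.png

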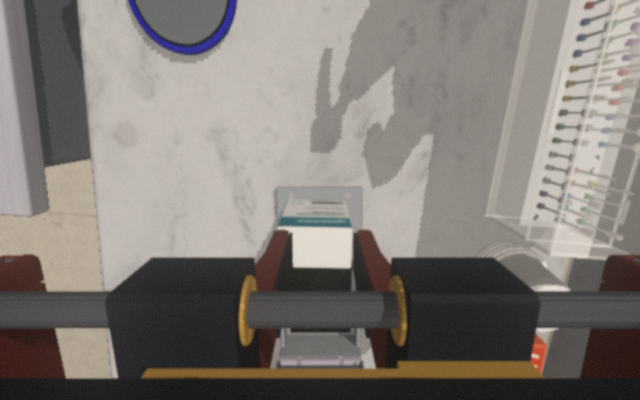

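The wrist view shows the tongue end at row 187 from (276,187) to (363,187), the carton's back face at about (283-352, 200-232), and its top at about (292-352, 230-268). I'll enlarge it to read the yaw.

```bash
python3 - <<'E'
from h import *
s,f=pickle.load(open("w1.pkl","rb"))
a=cv2.resize(f["pixels"][180:300,260:380],None,fx=5,fy=5,interpolation=cv2.INTER_CUBIC)
cv2.imwrite("pics/w1z.png",a[:,:,::-1])
E
```

```text
(no output)
```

View pics/w1z.png

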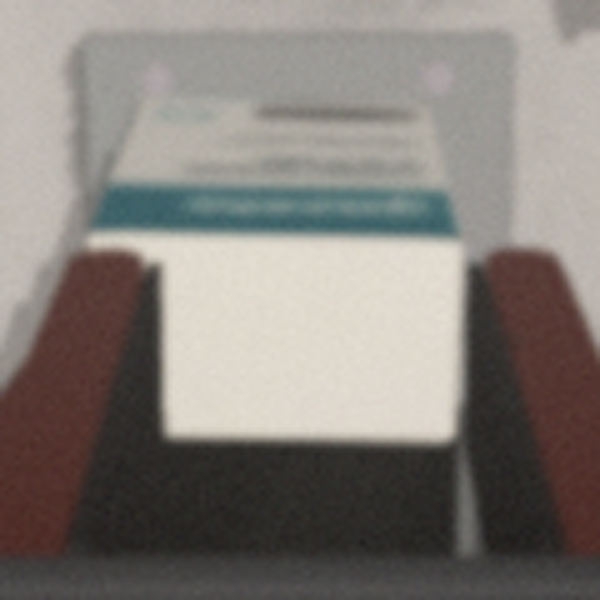

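```bash
python3 - <<'E'
from h import *
s,f=pickle.load(open("w1.pkl","rb"))
Rt,p=tool(s);T=np.array(f["T_tool_cam"]);R=Rt.as_matrix()@T[:3,:3];c=Rt.as_matrix()@T[:3,3]+p
o,yaw=pickle.load(open("disp.pkl","rb"));D=Ro.from_euler("z",-yaw)
def P(u,v,z): return D.apply(onz(f,((u+.5)/5-.5+260,(v+.5)/5-.5+180),z,R,c)-o)
for n,q in dict(tongueL=(80,35,6),tongueR=(513,37,6),footL=(145,95,6),footR=(425,100,6),topL=(85,235,100),topR=(463,237,100),topfR=(455,442,100)).items(): print(n,P(*q).round(1))
# label rows across back face: teal stripe edges
E
```

```text
tongueL [-86.  -47.5   6. ]
tongueR [-85.8  44.8   6. ]
footL [-72.9 -33.9   6. ]
footR [-71.9  26.3   6. ]
topL [-72.3 -34.6 100. ]
topR [-72.1  26.5 100. ]
topfR [-36.3  26.  100. ]
```

The two views agree. The carton is nearly square to the bay and about 3 mm off centre, within the 9 mm play. I'll shift the origin slightly and lower the hand behind the carton.

```bash
python3 - <<'E'
from h import *
from workcell import r
o,yaw=pickle.load(open("disp.pkl","rb"));o=o+Ro.from_euler("z",yaw).apply([-3,-1.3,0]);pickle.dump((o,yaw),open("disp.pkl","wb"))
s=r.state();print(where(s));rows(s,(-100,-2.5,200),(-100,-2.5,86),(-84,-2.5,86),(-36,-2.5,86))
E
```

```text
(array([-88. ,   3.8]), np.float64(200.1), array([-3.1409e+00,  2.0000e-04,  1.6467e+00]))
(-100, -2.5, 200) [0.015, -0.0078, 0.0001, -0.0005, 0.0002, 0.0003]
(-100, -2.5, 86) [0.015, -0.0077, 0.1426, -0.0005, 0.0002, 0.0003]
(-84, -2.5, 86) [-0.005, -0.0077, 0.1426, -0.0005, 0.0002, 0.0003]
(-36, -2.5, 86) [-0.065, -0.0078, 0.1426, -0.0005, 0.0002, 0.0003]
```

Call:
arm_command(
  series=[
    [0.02, -0.008, 0.0, 0, 0, 0, 0.35],
    [0.02, -0.008, 0.05, 0, 0, 0, 0.35],
    [0.02, -0.008, 0.1, 0, 0, 0, 0.35],
    [0.02, -0.008, 0.143, 0, 0, 0, 0.35],
    [0.01, -0.008, 0.143, 0, 0, 0, 0.35],
    [0.0, -0.008, 0.143, 0, 0, 0, 0.35],
    [-0.005, -0.008, 0.143, 0, 0, 0, 0.35],
    [-0.01, -0.008, 0.143, 0, 0, 0, 0.35],
    [-0.015, -0.008, 0.143, 0, 0, 0, 0.35],
    [-0.02, -0.008, 0.143, 0, 0, 0, 0.35],
    [-0.025, -0.008, 0.143, 0, 0, 0, 0.35],
    [-0.025, -0.008, 0.143, 0, 0, 0, 0.35],
  ],
)

```text
t: 2.6
tool_pos: [466.0, -113.2, 268.0]
orientation: [0.0, 0.68, 0.733, 0.0]
contact_force: [1.2, 0.8, 0.0]
grip_width: 0.351
grip_force: 0.0
```

```bash
python3 - <<'E'
from h import *
from workcell import r
s=r.state();f=r.grab_frame("wrist");pickle.dump((s,f),open("w2.pkl","wb"))
g=r.grab_frame("scene")
print(s["t"],where(s),s["contact_force"])
a=np.hstack([cv2.resize(f["pixels"],(480,300)),cv2.resize(g["pixels"][180:290,270:390],(320,300))])
cv2.imwrite("pics/w2.png",a[:,:,::-1])
E
```

```text
2.6 (array([-67.7,  -2.3]), np.float64(86.0), array([3.1412e+00, 2.0000e-04, 1.6453e+00])) [1.17482979 0.80018152 0.02924248]
```

View pics/w2.png

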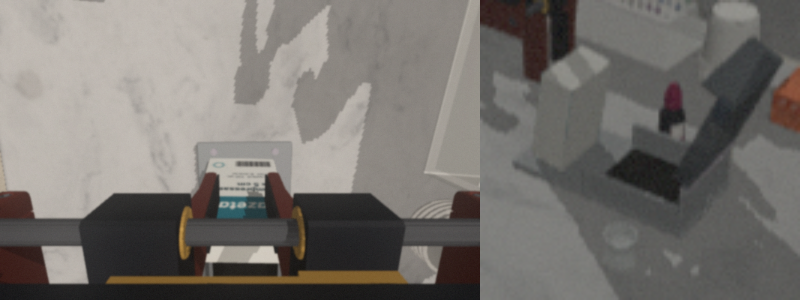

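The carton is tilting about its foot as intended, with the fingertips on its back face (wrist crop about (215-280,165-235)). I'll keep pushing.

Call:
arm_command(
  series=[
    [-0.005, 0, 0, 0, 0, 0, 0.35],
    [-0.01, 0, 0, 0, 0, 0, 0.35],
    [-0.015, 0, 0, 0, 0, 0, 0.35],
    [-0.02, 0, 0, 0, 0, 0, 0.35],
    [-0.025, 0, 0, 0, 0, 0, 0.35],
    [-0.03, 0, 0, 0, 0, 0, 0.35],
    [-0.035, 0, 0, 0, 0, 0, 0.35],
    [-0.04, 0, 0, 0, 0, 0, 0.35],
    [-0.04, 0, 0, 0, 0, 0, 0.35],
    [-0.04, 0, 0, 0, 0, 0, 0.35],
    [-0.04, 0, 0, 0, 0, 0, 0.35],
  ],
)

```text
t: 3.8
tool_pos: [468.2, -144.5, 267.8]
orientation: [-0.0, 0.68, 0.733, 0.0]
contact_force: [-0.1, 0.4, 0.5]
grip_width: 0.347
grip_force: 0.0
```

```bash
python3 - <<'E'
from h import *
from workcell import r
s=r.state();f=r.grab_frame("wrist");pickle.dump((s,f),open("w3.pkl","wb"))
g=r.grab_frame("scene")
print(s["t"],where(s),s["contact_force"])
rows(s,(-70,-2.5,86),(-70,-2.5,22))
a=np.hstack([cv2.resize(f["pixels"],(480,300)),cv2.resize(g["pixels"][180:290,270:390],(320,300))])
cv2.imwrite("pics/w3.png",a[:,:,::-1])
E
```

```text
3.8 (array([-36.3,  -2.5]), np.float64(85.8), array([-3.1415e+00, -2.0000e-04,  1.6456e+00])) [-0.05749641  0.39832243  0.52238639]
(-70, -2.5, 86) [0.0421, -0.0, -0.0002, -0.0001, -0.0001, -0.0003]
(-70, -2.5, 22) [0.0421, -0.0, 0.0798, -0.0001, -0.0001, -0.0003]
```

View pics/w3.png

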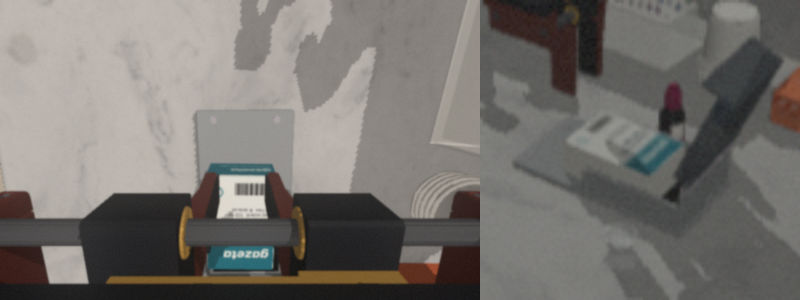

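The carton lies flat between the walls: scene crop (625,145), end face in the wrist view at about row 168, columns 209-273. Now I'll back off, go down and push the end.

Call:
arm_command(
  series=[
    [0.042, 0.001, 0, 0, 0, 0, 0.35],
    [0.042, 0.001, 0.04, 0, 0, 0, 0.35],
    [0.042, 0.001, 0.083, 0, 0, 0, 0.35],
    [0.03, 0.001, 0.083, 0, 0, 0, 0.35],
    [0.02, 0.001, 0.083, 0, 0, 0, 0.35],
    [0.01, 0.001, 0.083, 0, 0, 0, 0.35],
    [0.004, 0.001, 0.083, 0, 0, 0, 0.35],
    [-0.002, 0.001, 0.083, 0, 0, 0, 0.35],
    [-0.008, 0.001, 0.083, 0, 0, 0, 0.35],
    [-0.014, 0.001, 0.083, 0, 0, 0, 0.35],
    [-0.02, 0.001, 0.083, 0, 0, 0, 0.35],
    [-0.024, 0.001, 0.083, 0, 0, 0, 0.35],
  ],
)

```text
t: 5.1
tool_pos: [470.5, -164.1, 201.5]
orientation: [0.0, 0.68, 0.733, 0.0]
contact_force: [0.1, 0.0, -0.5]
grip_width: 0.351
grip_force: 0.2
```

```bash
python3 - <<'E'
from h import *
from workcell import r
s=r.state();print(s["t"],where(s),s["contact_force"])
E
```

```text
5.1 (array([-16.6,  -1.6]), np.float64(19.5), array([ 3.1415, -0.    ,  1.6455])) [ 0.12232263  0.04438831 -0.5226643 ]
```

Call:
arm_command(
  series=[
    [-0.004, 0, 0, 0, 0, 0, 0.35],
    [-0.008, 0, 0, 0, 0, 0, 0.35],
    [-0.01, 0, 0, 0, 0, 0, 0.35],
    [-0.011, 0, 0, 0, 0, 0, 0.35],
    [-0.012, 0, 0, 0, 0, 0, 0.35],
    [-0.012, 0, 0, 0, 0, 0, 0.35],
  ],
)

```text
t: 5.7
tool_pos: [470.8, -172.4, 201.4]
orientation: [-0.001, 0.68, 0.733, 0.0]
contact_force: [-0.2, 5.8, 1.9]
grip_width: 0.349
grip_force: 2.8
```

```bash
python3 - <<'E'
from h import *
from workcell import r
s=r.state();f=r.grab_frame("wrist");pickle.dump((s,f),open("w4.pkl","wb"))
g=r.grab_frame("scene")
print(s["t"],where(s),s["contact_force"])
a=np.hstack([cv2.resize(f["pixels"],(480,300)),cv2.resize(g["pixels"][180:290,270:390],(320,300))])
cv2.imwrite("pics/w4.png",a[:,:,::-1])
E
```

```text
5.7 (array([-8.3, -2. ]), np.float64(19.4), array([-3.1408e+00, -1.9000e-03,  1.6454e+00])) [-0.21626765  5.84478604  1.86555175]
```

Call:
arm_command(
  series=[
    [-0.001, 0, 0, 0, 0, 0, 0.35],
    [-0.002, 0, 0, 0, 0, 0, 0.35],
    [-0.002, 0, 0, 0, 0, 0, 0.35],
  ],
)

```text
t: 6.1
tool_pos: [470.7, -172.9, 201.4]
orientation: [-0.002, 0.68, 0.733, 0.001]
contact_force: [1.2, 11.5, 7.1]
grip_width: 0.35
grip_force: 6.0
```

```bash
python3 - <<'E'
from h import *
from workcell import r
s=r.state();print(s["t"],where(s),s["contact_force"])
rows(s,(-30,-2,20),(-30,-2,60),(-30,0,200),(190,0,200),(190,0,118))
E
```

```text
6.1 (array([-7.8, -2.1]), np.float64(19.4), array([-3.1402, -0.004 ,  1.6452])) [ 1.21497815 11.47995007  7.09462424]
(-30, -2, 20) [0.0278, 0.0001, -0.0006, -0.0009, -0.0025, -0.0007]
(-30, -2, 60) [0.028, 0.0001, -0.0506, -0.0009, -0.0025, -0.0007]
(-30, 0, 200) [0.0287, 0.0023, -0.2256, -0.0009, -0.0025, -0.0007]
(190, 0, 200) [-0.2463, 0.0026, -0.2267, -0.0009, -0.0025, -0.0007]
(190, 0, 118) [-0.2467, 0.0027, -0.1242, -0.0009, -0.0025, -0.0007]
```

The push has stalled firmly, so the carton is against the back wall. I'll retreat, rise and look.

Call:
arm_command(
  series=[
    [0.015, 0, 0, 0, 0, 0, 0.35],
    [0.03, 0, 0, 0, 0, 0, 0.35],
    [0.06, 0, 0, 0, 0, 0, 0.35],
    [0.06, 0, -0.06, 0, 0, 0, 0.35],
    [0.06, 0, -0.12, 0, 0, 0, 0.35],
    [0.06, 0, -0.18, 0, 0, 0, 0.35],
    [0.06, 0, -0.228, 0, 0, 0, 0.35],
    [0.06, 0, -0.228, 0, 0, 0, 0.35],
  ],
)

```text
t: 6.9
tool_pos: [469.4, -127.2, 389.1]
orientation: [0.005, 0.68, 0.733, 0.002]
contact_force: [0.4, -0.3, 0.6]
grip_width: 0.351
grip_force: 0.0
```

```bash
python3 - <<'E'
from h import *
from workcell import r
s=r.state();f=r.grab_frame("wrist")
g=r.grab_frame("scene")
print(s["t"],where(s),s["contact_force"])
rows(s,(185,0,200),(185,0,118))
a=np.hstack([cv2.resize(f["pixels"],(480,300)),cv2.resize(g["pixels"][180:290,270:390],(320,300))])
cv2.imwrite("pics/w5.png",a[:,:,::-1])
E
```

```text
6.9 (array([-53.5,   0. ]), np.float64(207.1), array([3.1323, 0.0052, 1.6462])) [ 0.37589991 -0.31623051  0.63113695]
(185, 0, 200) [-0.298, -0.0001, 0.0104, 0.0059, 0.0033, 0.0]
(185, 0, 118) [-0.2975, -0.0011, 0.1129, 0.0059, 0.0033, 0.0]
```

View pics/w5.png

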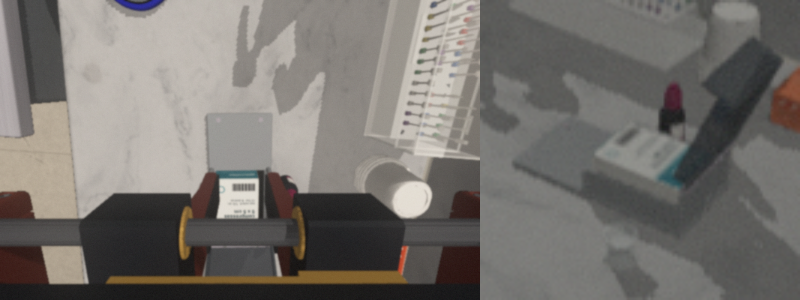

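The carton is home in the bay (wrist crop 218-262, rows 172-245) and the bottle is undisturbed. Now over to behind the cover.

Call:
arm_command(
  series=[
    [-0.06, 0, 0.0, 0.006, 0.003, 0, 0.35],
    [-0.12, 0, 0.0, 0.006, 0.003, 0, 0.35],
    [-0.18, 0, 0.0, 0.006, 0.003, 0, 0.35],
    [-0.24, 0, 0.0, 0.006, 0.003, 0, 0.35],
    [-0.304, 0, 0.0, 0.006, 0.003, 0, 0.35],
    [-0.304, 0, 0.0, 0.006, 0.003, 0, 0.35],
    [-0.304, -0.001, 0.05, 0.006, 0.003, 0, 0.35],
    [-0.304, -0.001, 0.109, 0.006, 0.003, 0, 0.35],
    [-0.304, -0.001, 0.109, 0.006, 0.003, 0, 0.35],
  ],
)

```text
t: 7.9
tool_pos: [482.1, -366.2, 289.0]
orientation: [-0.013, 0.68, 0.733, -0.002]
contact_force: [-0.7, 1.0, -0.2]
grip_width: 0.356
grip_force: 0.0
```

```bash
python3 - <<'E'
from h import *
from workcell import r
s=r.state();print(s["t"],where(s),s["contact_force"])
rows(s,(165,0,120),(62,0,120))
E
```

```text
7.9 (array([185.8,  -5.3]), np.float64(107.0), array([-3.1215, -0.0166,  1.6454])) [-0.65775459  1.01272922 -0.23481582]
(165, 0, 120) [0.0263, 0.0063, -0.016, -0.0128, -0.0105, -0.0004]
(62, 0, 120) [0.155, 0.0063, -0.0138, -0.0128, -0.0105, -0.0004]
```

Call:
arm_command(
  series=[
    [0.01, 0.004, -0.006, 0, 0, 0, 0.35],
    [0.02, 0.004, -0.006, 0, 0, 0, 0.35],
    [0.03, 0.004, -0.006, 0, 0, 0, 0.35],
    [0.04, 0.004, -0.006, 0, 0, 0, 0.35],
    [0.05, 0.004, -0.006, 0, 0, 0, 0.35],
    [0.06, 0.004, -0.006, 0, 0, 0, 0.35],
    [0.07, 0.004, -0.006, 0, 0, 0, 0.35],
    [0.08, 0.004, -0.006, 0, 0, 0, 0.35],
    [0.09, 0.004, -0.006, 0, 0, 0, 0.35],
    [0.1, 0.004, -0.006, 0, 0, 0, 0.35],
    [0.1, 0.004, -0.006, 0, 0, 0, 0.35],
  ],
)

```text
t: 9.0
tool_pos: [481.9, -288.4, 301.5]
orientation: [-0.006, 0.68, 0.733, -0.002]
contact_force: [1.0, 0.5, -0.3]
grip_width: 0.353
grip_force: 0.0
```

```bash
python3 - <<'E'
from h import *
from workcell import r
s=r.state();f=r.grab_frame("wrist")
g=r.grab_frame("scene")
print(s["t"],where(s),s["contact_force"])
rows(s,(66,0,120),(62,0,120))
a=np.hstack([cv2.resize(f["pixels"],(480,300)),cv2.resize(g["pixels"][150:290,270:420],(320,300))])
cv2.imwrite("pics/w6.png",a[:,:,::-1])
E
```

```text
9.0 (array([108.2,   0.4]), np.float64(119.5), array([-3.1309, -0.0061,  1.6463])) [ 1.02613963  0.50472304 -0.28561853]
(66, 0, 120) [0.0527, -0.0004, -0.0004, -0.0068, -0.0039, 0.0001]
(62, 0, 120) [0.0577, -0.0004, -0.0003, -0.0068, -0.0039, 0.0001]
```

View pics/w6.png

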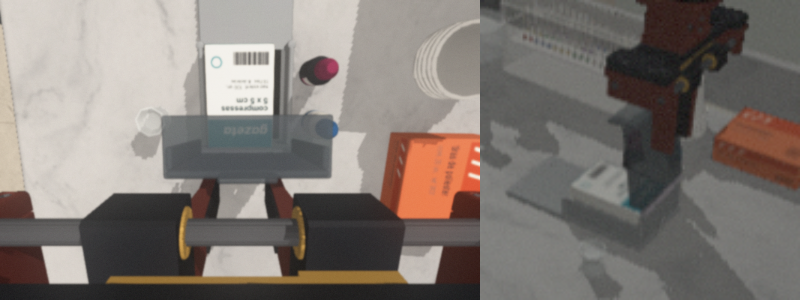

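The cover is near upright, with the fingers behind it (wrist 163-332, rows 115-180). I'll push on past balance, then lift away and let it fall.

Call:
arm_command(
  series=[
    [0.01, 0, 0, 0, 0, 0, 0.35],
    [0.02, 0, 0, 0, 0, 0, 0.35],
    [0.03, 0, 0, 0, 0, 0, 0.35],
    [0.04, 0, 0, 0, 0, 0, 0.35],
    [0.05, 0, 0, 0, 0, 0, 0.35],
    [0.06, 0, 0, 0, 0, 0, 0.35],
    [0.066, 0, 0, 0, 0, 0, 0.35],
    [0.066, 0, 0, 0, 0, 0, 0.35],
    [0.066, 0, 0, 0, 0, 0, 0.35],
    [0.066, 0, 0, 0, 0, 0, 0.35],
    [0.04, 0, -0.05, 0, 0, 0, 0.35],
    [0.0, 0, -0.1, 0, 0, 0, 0.35],
  ],
)

```text
t: 10.3
tool_pos: [482.5, -288.4, 380.7]
orientation: [-0.007, 0.68, 0.734, -0.002]
contact_force: [1.3, -0.7, -1.2]
grip_width: 0.349
grip_force: 0.0
```

Call:
arm_command(
  series=[
    [0, 0, -0.05, 0, 0, 0, 0.35],
    [0, 0, -0.1, 0, 0, 0, 0.35],
    [0, 0, -0.1, 0, 0, 0, 0.35],
    [0, 0, -0.1, 0, 0, 0, 0.35],
    [0, 0, -0.1, 0, 0, 0, 0.35],
    [0, 0, -0.1, 0, 0, 0, 0.35],
    [0, 0, -0.1, 0, 0, 0, 0.35],
    [0, 0, -0.1, 0, 0, 0, 0.35],
    [0, 0, -0.1, 0, 0, 0, 0.35],
    [0, 0, -0.1, 0, 0, 0, 0.35],
    [0, 0, -0.1, 0, 0, 0, 0.35],
    [0, 0, -0.1, 0, 0, 0, 0.35],
  ],
)

```text
t: 11.5
tool_pos: [483.9, -289.5, 460.9]
orientation: [-0.005, 0.68, 0.733, -0.002]
contact_force: [0.0, -0.2, 0.1]
grip_width: 0.351
grip_force: 0.0
```

Call:
arm_command(
  series=[
    [0, 0, 0, 0, 0, 0, 0.35],
    [0, 0, 0, 0, 0, 0, 0.35],
    [0, 0, 0, 0, 0, 0, 0.35],
    [0, 0, 0, 0, 0, 0, 0.35],
    [0, 0, 0, 0, 0, 0, 0.35],
    [0, 0, 0, 0, 0, 0, 0.35],
    [0, 0, 0, 0, 0, 0, 0.35],
    [0, 0, 0, 0, 0, 0, 0.35],
  ],
)

```text
t: 12.3
tool_pos: [483.9, -289.5, 460.8]
orientation: [-0.005, 0.68, 0.733, -0.002]
contact_force: [-0.4, 0.4, -0.1]
grip_width: 0.352
grip_force: 0.0
```

```bash
python3 - <<'E'
from h import *
from workcell import r
s=r.state();f=r.grab_frame("wrist")
g=r.grab_frame("scene")
print(s["t"],where(s),s["contact_force"])
a=np.hstack([cv2.resize(f["pixels"],(400,250)),np.zeros((250,0,3),np.uint8)])
b=cv2.resize(g["pixels"][170:290,260:420],(400,300))
a=np.hstack([cv2.copyMakeBorder(a,0,50,0,0,0),b])
cv2.imwrite("pics/w7.png",a[:,:,::-1])
E
```

```text
12.3 (array([109.5,   2.2]), np.float64(278.8), array([-3.1321, -0.0048,  1.6456])) [-0.42363733  0.40394861 -0.05798043]
```

View pics/w7.png

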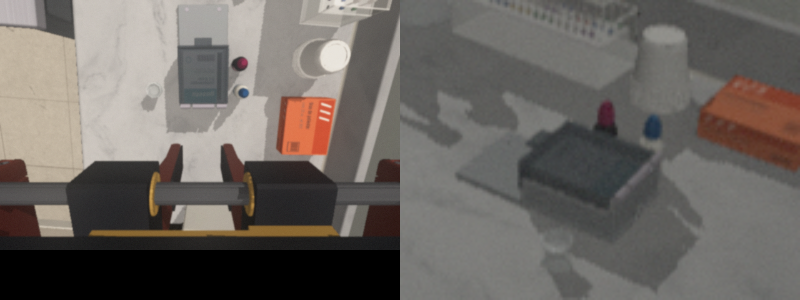

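The cover looks shut (scene crop 520-660, rows 125-205) and the bottles and dish are in place. One numeric check of its level, after a short wait, then hand in.

Call:
arm_command(
  series=[
    [0, 0, -0.02, 0, 0, 0, 0.35],
    [0, 0, -0.02, 0, 0, 0, 0.35],
    [0, 0, -0.02, 0, 0, 0, 0.35],
    [0, 0, -0.02, 0, 0, 0, 0.35],
    [0, 0, -0.02, 0, 0, 0, 0.35],
    [0, 0, -0.02, 0, 0, 0, 0.35],
    [0, 0, -0.02, 0, 0, 0, 0.35],
    [0, 0, -0.02, 0, 0, 0, 0.35],
  ],
)

```text
t: 13.2
tool_pos: [484.0, -289.6, 476.7]
orientation: [-0.005, 0.68, 0.733, -0.002]
contact_force: [-1.1, -0.8, 0.4]
grip_width: 0.35
grip_force: 0.0
```

```bash
python3 - <<'E'
from h import *
from workcell import r
g=r.grab_frame("scene");o,yaw=pickle.load(open("disp.pkl","rb"));D=Ro.from_euler("z",yaw)
im=cv2.resize(g["pixels"][200:265,300:390],None,fx=8,fy=8,interpolation=cv2.INTER_CUBIC)
for a,col in((0,(0,255,0)),(.12,(255,0,0))):
    P=[[102.5-l*np.cos(a)-1,y-.0,48+l*np.sin(a)+2*np.cos(a)] for l,y in((0,45),(107,45),(107,-45),(0,-45))]
    q=(proj(g,D.apply(P)+o)-[300,200]+.5)*8
    cv2.polylines(im,[q.astype(np.int32).reshape(-1,1,2)],True,col,1)
cv2.imwrite("pics/s8.png",im[:,:,::-1])
E
```

```text
(no output)
```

View pics/s8.png

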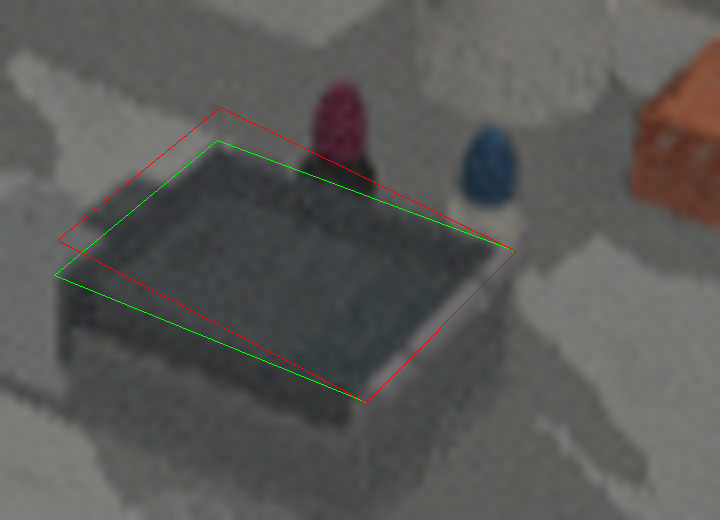

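The cover's edges match the green (shut) outline, so it is shut.

```bash
python3 -c "
from workcell import r
print(r.finish_job())"
```

```text
the job is handed in; nothing more can be done
None
```

The carton was toppled flat, pushed home against the back wall and the cover swung shut at about 13 s of the 54 s limit. The camera shows the cover level and the bottles and dish in place; I didn't re-check the cast or tray, which the arm never came near. The job is handed in; no verdict was returned.

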